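# Show the small chuck to the recording camera

## Robot

A 6-joint arm with a two-finger parallel gripper is mounted at the origin on the work surface. World frame = base frame: x ahead of the robot, y to its left, z up, the work surface at z = 0. Lengths are in m, angles in rad, forces in N, time in s.
With the tool pointing down it reaches from about 0.35 to 0.875 m from the base axis. Payload 15.5 kg.
Tool frame: the origin (TCP) lies at the very end of the fingers, on their centre line; the grasp point (between the pads) lies 19 mm behind it; z points along the fingers, y is the line along which they close (so a half turn about z gives the same grasp; the last joint's range is limited). The gripper opens to 85 mm and grips with 20 to 120 N. Pads are 22 mm wide; open, the fingers measure 114 mm over their backs; the gripper's body (76 mm by 85 mm) begins 54 mm behind the grasp point. The pads swing forward as they close: fully open they stand 13 mm farther back than shut.
Start: joints at [-0.096, 0.494, 1.345, -0, 1.302, -0.096], TCP at [0.625, 0, 0.192] pointing down, gripper open.
Joint ranges: [-2.91, 2.91], [-0.82, 2.16], [0.22, 2.67], [-1.22, 4.37], [0.12, 2.79], [-3.08, 3.08]. Speed limits (rad/s): [1.89, 1.89, 2.57, 3.01, 3.01, 3.01].

## Interface

Orientations are given as a 3x3 rotation matrix whose columns are the frame's x, y, z axes.
In Python, from workcell import read_state, read_camera, calibration, finish_job gives the robot as it stands. The module is installed in compiled form; this text tells all that it offers.
- The arm moves only by the tool carry_out, never from a script. Its argument "motion" is a list of rows, each a list of 7 numbers: the shift along the world's x, y, z in mm, then the turn, a rotation vector about the world's x, y, z in rad, then the gripper command: -1 is shut, 1 is fully open, values between are in proportion. A call has 1 to 8 rows; each row shifts and turns the commanded pose from where the row before left it; what a row does not reach is not made up. A row lasts 1/8 s, in which the tool goes at most 62.5 mm and 10.7 degrees, less where a joint would pass 70% of its speed; a pose out of reach is approached as far as the arm can. A call with a gripper value outside its range is refused whole. The fingers move at their own pace and stop on an object; "squeeze" is the grip in N (left out, the last holds). Time passes only in rows, so rows that do not move let the fingers close. It gives the time, the measured TCP pose, the force, the opening and the grip force at its end, in the units of the state.
- read_state(): the state, without advancing time (a new reading comes with each control period).
- read_camera(name): name is "scene" or "side" or "wrist"; returns (picture, depth): 480x640x3 uint8, red, green, blue; 480x640 float32, m along the optical axis (not along the pixel's ray), 0 where there is no reading.
- calibration(name): a dict with "mtx" (3x3 intrinsics, pixels), "pose" (4x4, takes a point from camera to world coordinates); the wrist camera has in their place "tool_from_camera" (4x4, takes a point from camera to tool coordinates, whose origin is the TCP and whose axes are the flange's). Camera axes: x right, y down, z forward; pixel columns grow to the right and rows downward; lengths in m; the calibration is good to about 2 mm. A picture is of the moment at which its call begins: read the wrist's pose just before it. calibration takes no time and is no camera call.
- finish_job(): hands the job in; it is judged then, once.
The state is a dict: "t": time; "joint_positions": joint angles; "joint_vel": joint speeds; "tau": joint torques, N m; "eef_pos": TCP position; "orientation": TCP orientation; "wrist_force": force on the tool from outside, world axes, zero at the start; "ft_torque": the same for the moment, N m; "gripper_width": opening from 0.0 (shut) to 1.0 (fully open); "gripper_force": force on a finger pad.
Only numpy, scipy, OpenCV 4.12 (cv2) and the standard library are available. Lean on these libraries where they do the work, as an engineer would, in place of code of your own. Each camera call takes 0.05 s, during which the arm holds its last target. There are 200 camera calls.

## Task

Push the carriage that carries the small round chuck fully home against its end stop, then point at that chuck for the overhead camera: hold the fingertips about 2 cm above the centre of its top for two seconds. Then press the round button on the grey control box down and let it come up again. Touch none of the chucks, and leave the other stages and the loose things as they are.

Things in the scene. Friction and masses are not known exactly. Their poses are not given: they have to be found in the camera images.
- front_small (a point): centre of the flat near (-x) end face of the carriage block under the small round chuck, 42 mm above the table; the face is 90 mm wide (y) and reaches from 20 to 62 mm above the table. It moves with the carriage; its +x axis is level and points along the slide, away from the robot side, the way the carriage goes home.
- carriage_small (a joint): position of the carriage under the small round chuck along its slide, m: 0 = drawn out towards the robot side, 0.060 = fully home against the end stop. Starts between 0 and 0.030. Sliding friction about 2 N, no spring: it stays where it is left.
- chuck_small: the small round chuck: a plain aluminium disc, 46 mm across and 10 mm thick, the smaller of the two round chucks. Origin at the centre of its flat top face, 92 mm above the table, 65 mm behind (+x) its carriage's near face; z up. Rides on its carriage on a 34 mm thick stem.
- stage_small: fixed base of the small chuck's slide stage, built like the other two: black, 160 x 90 x 20 mm, origin at the centre of its underside, +x along the slide towards home. End plate 62 mm high at its far (+x) end with a blue thimble behind it. On it slides a black carriage block 100 x 90 mm, top 62 mm above the table.
- chuck_large: the large round chuck, aluminium, 84 mm across, 10 mm thick, on a stage of its own; origin at the centre of its top face, 92 mm above the table
- chuck_square: the square chuck, aluminium, 60 x 60 mm, 10 mm thick, on a stage of its own; origin at the centre of its top face, 92 mm above the table
- front_large (a point): centre of the flat near (-x) end face of the carriage block under the large round chuck, 42 mm above the table; the face is 90 mm wide (y) and reaches from 20 to 62 mm above the table. It moves with the carriage; its +x axis is level and points along the slide, away from the robot side, the way the carriage goes home.
- front_square (a point): centre of the flat near (-x) end face of the carriage block under the square chuck, 42 mm above the table; the face is 90 mm wide (y) and reaches from 20 to 62 mm above the table. It moves with the carriage; its +x axis is level and points along the slide, away from the robot side, the way the carriage goes home.
- record_top (a point): centre of the top of the round steel push button, 28 mm across, that stands on the grey control box (120 x 100 x 55 mm, fixed to the table, in one of the four places in the row); pressed straight down
- record (a joint): how far the button is pressed, m: 0 = up, 0.006 = fully down, which takes about 5 N; it springs back when let go
- vial: loose amber bottle, 26 mm across, 55 mm tall, upright; origin at its underside
- post: loose steel optical post, 25 mm across, 60 mm tall, upright; origin at its underside
- pedestal: loose steel pedestal, 25 mm across, 40 mm tall, upright; origin at its underside
- lens_cap: loose black lens cap, 52 mm across, 14 mm tall; origin at its underside
- eyepiece: loose black eyepiece, 44 mm across, 55 mm tall, upright; origin at its underside
- chip_box: loose grey chip box, 50 x 50 x 16 mm; origin at its underside
- driver: loose screwdriver 150 mm long with a black handle, lying flat roughly along y; origin at its underside
Not all that is in view belongs to the job. There is more than one size of the eyepiece; the one meant has the size given above.

How it is judged:
On the way, in this order (a step that is already met when the one before it is completed fails the run):
1. the carriage of the small round chuck is home (within 4 mm of its stop) (value of joint carriage_small above 0.056 m), for 0.2 s.
2. for 1.5 s the fingertips dwell above the small round chuck: grasp point within 20 mm of its axis and 18 to 65 mm above its top (the tips are about 19 mm lower) (value of joint carriage_small above 0.056 m and horizontal distance between the grasp point and chuck_small below 0.02 m and z of the grasp point in the frame of chuck_small between 0.018 and 0.065 m), for 1.5 s.
3. the button is pressed at least 4 mm down (value of joint record above 0.004 m), for 0.05 s.
At the end, for the whole second after the job is handed in: The small chuck's carriage is within 4 mm of its home stop, the button is up again (within 1.5 mm), the other carriages are within 6 mm and the loose things within 15 mm of where they began, at rest (value of joint carriage_small above 0.056 m and value of joint record below 0.0015 m and distance of each of front_large, front_square from where it was at the start of the episode below 0.006 m and distance of each of vial, post, pedestal, lens_cap, eyepiece, chip_box, driver from where it was at the start of the episode below 0.015 m and linear speed of each of vial, post, pedestal, lens_cap, eyepiece, chip_box, driver below 0.02 m/s); the robot touches nothing.
It fails at once if the robot touches a chuck or its stem (contact force between any of the fingers, the arm and chuck_small above 0.5 N or contact force between any of the fingers, the arm and chuck_large above 0.5 N or contact force between any of the fingers, the arm and chuck_square above 0.5 N).
It fails at once if another stage's carriage is moved by more than 6 mm (not (distance of each of front_large, front_square from where it was at the start of the episode below 0.006 m)).
It fails at once if the button is pressed before the small chuck's carriage is home (value of joint record above 0.003 m and not (value of joint carriage_small above 0.056 m)).
It fails at once if a loose thing is lifted, pushed more than 15 mm or tipped (distance of any of vial, post, pedestal, lens_cap, eyepiece, chip_box, driver from where it was at the start of the episode above 0.015 m or angle between any of vial, post, pedestal, lens_cap, eyepiece, chip_box's own z axis and vertical above 0.35 rad).
It also fails if it takes over 58 s, if anything falls off the work surface, if the arm or the gripper's body presses on something with over 40 N, if the wrist force passes 120 N, or if a joint passes its speed limit or range.

## Working session

There is one attempt and no reset: what is moved stays moved. The work goes in short steps, Python scripts to look and compute and a tool call to move; the robot and the scene stay as the last step left them, time stands still between calls to the robot, and variables do not carry over. Pictures are saved under pics/ and viewed, at most 10 in all, crops included, and the job is handed in when it is done.

Besides the shell and the picture viewer there is one more tool, called after ">>>" as name([rows], argument=value, ...), one row to a line, values as JSON. carry_out: Moves the arm, as the interface text tells. Its arguments: {"type":"object","properties":{"motion":{"type":"array"},"squeeze":{"type":"number"}},"required":["motion"]}

```bash
mkdir -p pics; cat > h.py <<'E'
import numpy as np, cv2
from workcell import *
def pts(name,depth):
    c=calibration(name);K=c["mtx"];T=c["pose"]
    v,u=np.mgrid[0:480,0:640]
    P=np.stack([(u-K[0,2])/K[0,0]*depth,(v-K[1,2])/K[1,1]*depth,depth],-1)
    return P@T[:3,:3].T+T[:3,3]
E
python3 - <<'E'
from h import *
for n in("scene","side"):
    p,d=read_camera(n);cv2.imwrite(f"pics/{n}0.png",p[:,:,::-1]);np.savez(f"{n}0.npz",p=p,d=d)
    print(n,np.round(calibration(n)["pose"],3).tolist(),calibration(n)["mtx"].tolist())
E
```

```text
scene [[-0.832, 0.366, -0.417, 1.028], [0.555, 0.546, -0.628, 0.7], [-0.002, -0.754, -0.657, 0.809], [0.0, 0.0, 0.0, 1.0]] [[531.4054341200457, 0.0, 311.7273343456816], [0.0, 531.4054341200457, 232.00171780259868], [0.0, 0.0, 1.0]]
side [[1.0, 0.007, 0.008, 0.543], [-0.002, -0.636, 0.772, -0.727], [0.011, -0.772, -0.636, 0.658], [0.0, 0.0, 0.0, 1.0]] [[434.81885083114, 0.0, 320.397362681177], [0.0, 434.81885083114, 241.8440681259325], [0.0, 0.0, 1.0]]
```

View pics/scene0.png

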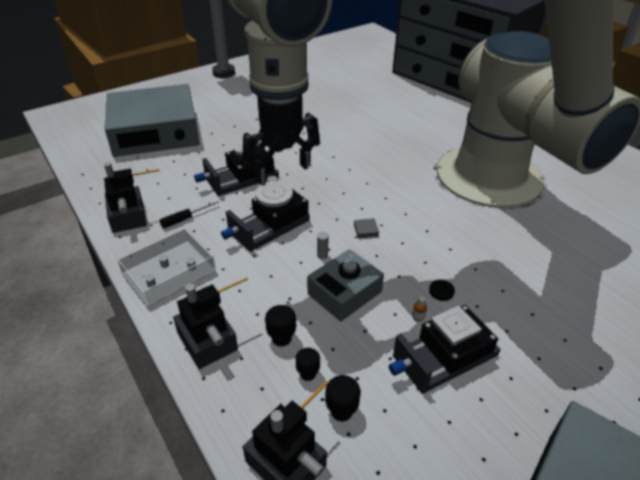

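View pics/side0.png

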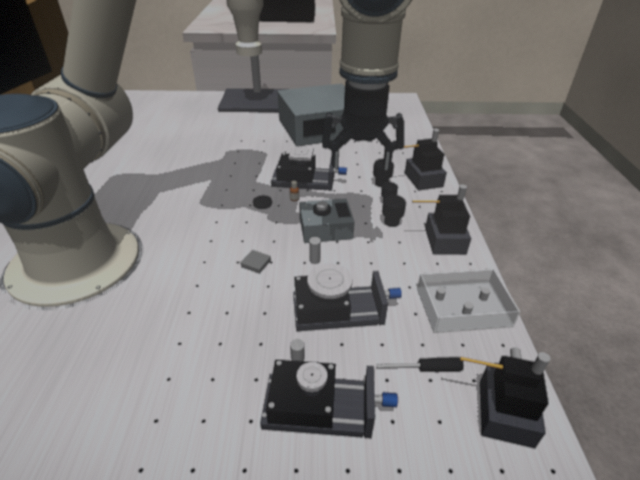

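Scene: large round chuck at (275,193), square one at (458,323), and a third stage mostly behind the gripper at (245,165). Side: small disc at (312,375), large at (330,280), square near (297,160). The small chuck is the one at side (312,375). I'll measure it and crop it to confirm.

```bash
python3 - <<'E'
from h import *
z=np.load("side0.npz");p,d=z["p"],z["d"];P=pts("side",d)
def rep(n,m,extra=1):
    m=m&(d>0);k,l,s,c=cv2.connectedComponentsWithStats(m.astype(np.uint8))
    for i in range(1,k):
        if s[i,4]>60:
            q=P[l==i];print(n,s[i].tolist(),"min",np.percentile(q,1,0).round(3),"max",np.percentile(q,99,0).round(3),"med",np.median(q,0).round(3))
Z=P[...,2];g=p.astype(int).mean(-1)
R=(P[...,0]>.3)&(P[...,0]<.9)&(abs(P[...,1])<.45)
rep("disc",R&(abs(Z-.092)<.006)&(g>110))
rep("carr top",R&(abs(Z-.062)<.005))
rep("other>12mm",R&(Z>.010)&(Z<.13))
c=cv2.resize(p[330:450,240:420],None,fx=4,fy=4,interpolation=cv2.INTER_CUBIC)
cv2.imwrite("pics/crop1.png",c[:,:,::-1])
print(np.round(P[[375,350,250,355],[312,297,240,450]],3), read_state()["orientation"].round(2).tolist())
E
```

```text
disc [289, 146, 25, 13, 256] min [0.468 0.318 0.086] max [0.528 0.383 0.093] med [0.498 0.346 0.09 ]
disc [308, 263, 44, 34, 1161] min [ 0.528 -0.187  0.087] max [ 0.605 -0.107  0.093] med [ 0.566 -0.149  0.091]
disc [297, 362, 30, 28, 665] min [ 0.515 -0.374  0.088] max [ 0.558 -0.331  0.093] med [ 0.537 -0.354  0.091]
carr top [276, 153, 40, 18, 432] min [0.432 0.304 0.057] max [0.533 0.396 0.066] med [0.474 0.334 0.06 ]
carr top [412, 156, 31, 13, 107] min [0.813 0.317 0.058] max [0.884 0.381 0.067] med [0.839 0.329 0.062]
carr top [383, 198, 23, 13, 110] min [0.703 0.121 0.057] max [0.755 0.155 0.067] med [0.724 0.13  0.063]
carr top [313, 203, 18, 13, 114] min [0.533 0.1   0.057] max [0.573 0.135 0.067] med [0.552 0.109 0.064]
carr top [434, 212, 33, 20, 135] min [0.818 0.042 0.057] max [0.878 0.106 0.067] med [0.838 0.046 0.062]
carr top [310, 237, 11, 8, 64] min [ 0.528 -0.008  0.057] max [0.55  0.017 0.06 ] med [0.539 0.005 0.058]
carr top [373, 270, 16, 35, 227] min [ 0.655 -0.18   0.057] max [ 0.674 -0.091  0.063] med [ 0.664 -0.139  0.06 ]
carr top [294, 275, 57, 36, 1004]
[... 1340 characters left out ...]
 min [ 0.755 -0.198  0.01 ] max [ 0.898 -0.068  0.045] med [ 0.82  -0.156  0.029]
other>12mm [436, 287, 10, 12, 99] min [ 0.785 -0.121  0.011] max [ 0.803 -0.102  0.029] med [ 0.793 -0.115  0.024]
other>12mm [479, 287, 11, 12, 98] min [ 0.874 -0.12   0.011] max [ 0.891 -0.102  0.028] med [ 0.882 -0.115  0.025]
other>12mm [260, 339, 138, 96, 7524] min [ 0.462 -0.403  0.012] max [ 0.66  -0.258  0.092] med [ 0.544 -0.367  0.059]
other>12mm [377, 347, 172, 99, 5865] min [ 0.68  -0.417  0.011] max [ 0.876 -0.274  0.125] med [ 0.827 -0.377  0.055]
[[ 0.537 -0.354  0.092]
 [ 0.51  -0.266  0.035]
 [ 0.364  0.04  -0.002]
 [ 0.786 -0.249 -0.001]] [[0.0, 1.0, -0.0], [1.0, -0.0, 0.0], [0.0, -0.0, -1.0]]
```

View pics/crop1.png

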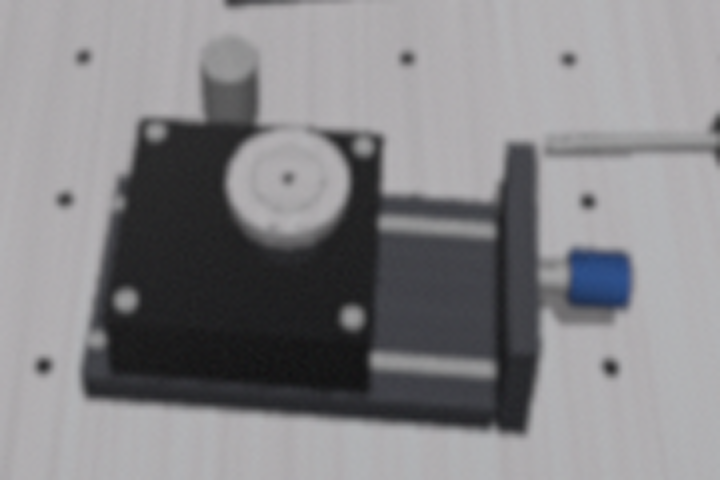

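The crop confirms it: a plain disc about 44 mm across, the smaller of the two round ones, on its own stage. A pedestal or post stands just to the +y side. Next: slide yaw, end stop and button position.

```bash
python3 - <<'E'
from h import *
z=np.load("side0.npz");p,d=z["p"],z["d"];P=pts("side",d);Z=P[...,2];X=P[...,0];Y=P[...,1]
def rect(n,m):
    q=P[m&(d>0)][:,:2].astype(np.float32);print(n,len(q),cv2.minAreaRect(q*1000),cv2.minEnclosingCircle(q*1000))
S=(Y<-.29)&(Y>-.42)&(abs(Z-.061)<.003)
rect("carr",S&(X>.46)&(X<.58)); rect("plate",S&(X>.61)&(X<.64))
rect("small",(abs(Z-.091)<.003)&(X>.4)&(X<.6)&(Y<-.3))
B=(X>.49)&(X<.64)&(Y>-.02)&(Y<.19)
for a in np.arange(.05,.08,.003): print(round(a,3),(B&(abs(Z-a)<.0015)).sum(),end=' ')
rect("btn",B&(Z>.067)&(Z<.08)&(Y>0)&(Y<.13))
z=np.load("scene0.npz");P=pts("scene",z["d"]);d=z["d"];Z=P[...,2];X=P[...,0];Y=P[...,1]
B=(X>.49)&(X<.62)&(Y>.02)&(Y<.13)
for a in np.arange(.05,.085,.003): print(round(a,3),(B&(abs(Z-a)<.0015)).sum(),end=' ')
rect("btnscene",B&(Z>.066)&(Z<.085)); rect("boxtop",B&(abs(Z-.055)<.004))
E
```

```text
carr 2605 ((521.3998413085938, -350.4108581542969), (91.30340576171875, 100.19112396240234), 86.05070495605469) ((521.30517578125, -350.49383544921875), 65.79391479492188)
plate 414 ((626.4425048828125, -358.6624450683594), (90.66938018798828, 11.185181617736816), 85.12998962402344) ((626.0567626953125, -358.7336730957031), 45.45290756225586)
small 656 ((535.96142578125, -351.9185791015625), (45.53335189819336, 43.70935821533203), 89.36617279052734) ((536.3831787109375, -351.8305969238281), 23.10977554321289)
0.05 114 0.053 808 0.056 193 0.059 74 0.062 26 0.065 59 0.068 23 0.071 11 0.074 42 0.077 23 btn 88 ((554.6972045898438, 116.97852325439453), (27.1098690032959, 29.454814910888672), 49.7607536315918) ((553.4481201171875, 115.27999877929688), 15.735508918762207)
0.05 9 0.053 320 0.056 445 0.059 29 0.062 12 0.065 30 0.068 31 0.071 10 0.074 23 0.077 63 0.08 7 0.083 0 btnscene 138 ((556.4877319335938, 115.74079895019531), (41.083091735839844, 27.829286575317383), 0.5482733249664307) ((556.1654663085938, 122.93335723876953), 21.13273048400879)
boxtop 799 ((563.380126953125, 99.44734191894531), (113.80667877197266, 64.83737182617188), 2.2736237049102783) ((562.2916870117188, 104.7216796875), 61.00421905517578)
```

>>> carry_out([
  [-30,-45,0,0,0,0,-1],
  [-30,-45,0,0,0,0,-1],
  [-35,-45,0,0,0,0,-1],
  [-35,-45,0,0,0,0,-1],
  [-35,-45,0,0,0,0,-1],
  [-30,-45,0,0,0,0,-1],
  [-10,-45,0,0,0,0,-1],
  [0,-37,0,0,0,0,-1],
])

```text
t: 1.1
eef_pos: [0.4189, -0.3536, 0.1922]
orientation: [[0.001, 1.0, -0.0], [1.0, -0.001, 0.0], [0.0, -0.0, -1.0]]
wrist_force: [0.8, 0.1, 1.0]
gripper_width: 0.003
gripper_force: 0.0
```

>>> carry_out([
  [0,8,-40,0,0,0,-1],
  [0,0,-40,0,0,0,-1],
  [0,0,-40,0,0,0,-1],
  [0,0,-30,0,0,0,-1],
  [10,-1,0,0,0,0,-1],
  [10,-1,0,0,0,0,-1],
  [5,0,0,0,0,0,-1],
  [0,0,0,0,0,0,-1],
])

```text
t: 2.1
eef_pos: [0.4459, -0.3463, 0.0432]
orientation: [[-0.001, 1.0, 0.001], [1.0, 0.001, -0.001], [-0.001, 0.001, -1.0]]
wrist_force: [-0.2, 1.0, -0.5]
gripper_width: -0.001
gripper_force: 0.0
```

>>> carry_out([
  [7,0,0,0,0,0,-1],
  [7,-1,0,0,0,0,-1],
  [7,0,0,0,0,0,-1],
  [7,-1,0,0,0,0,-1],
  [7,0,0,0,0,0,-1],
  [7,-1,0,0,0,0,-1],
  [5,0,0,0,0,0,-1],
])

```text
t: 2.98
eef_pos: [0.4925, -0.3491, 0.0423]
orientation: [[-0.0, 1.0, 0.0], [1.0, 0.0, -0.0], [-0.0, 0.0, -1.0]]
wrist_force: [0.6, 0.5, 0.4]
gripper_width: -0.002
gripper_force: 0.0
```

```bash
cat >> h.py <<'E'
def rect(n,m,P):
    q=P[m][:,:2].astype(np.float32);print(n,len(q),cv2.minAreaRect(q*1000),np.round(cv2.minEnclosingCircle(q*1000)[0]))
def small(tag):
    p,d=read_camera("side");P=pts("side",d);Z=P[...,2];X=P[...,0];Y=P[...,1]
    m=(Y<-.29)&(Y>-.42)&(abs(Z-.091)<.003)&(X>.4)&(X<.66);rect("small",m,P)
    cv2.imwrite(f"pics/{tag}.png",cv2.resize(p[310:450,230:420],None,fx=4,fy=4)[:,:,::-1])
    s=read_state();print(s["eef_pos"],s["wrist_force"])
E
python3 -c "from h import *;small('a1')"
```

```text
small 687 ((522.9154052734375, -358.76861572265625), (75.73847198486328, 45.43595886230469), 27.148012161254883) [ 518. -350.]
[ 0.49294848 -0.34910933  0.04230548] [ 0.99736604  0.26527605 -0.18427488]
```

View pics/a1.png

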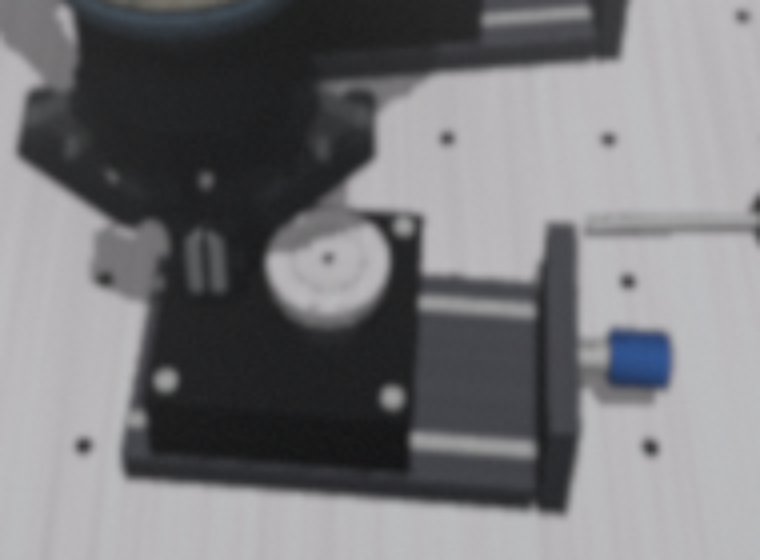

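The carriage has not moved (disc centre still at crop (328,258)), and the fingertips at crop (205,265) look to be above the carriage. I'll check the heights before moving.

```bash
python3 - <<'E'
from h import *
p,d=read_camera("side");P=pts("side",d);c=calibration("side");K=c["mtx"];T=np.linalg.inv(c["pose"])
def proj(x):
    q=K@(T[:3,:3]@x+T[:3,3]);return (q[:2]/q[2]).round(1)
s=read_state();print(s["eef_pos"],proj(s["eef_pos"]),s["joint_positions"])
for v,u in [(372,278),(376,281),(380,281),(383,281),(388,281),(376,285),(376,295),(365,281),(360,281)]: print(u,v,P[v,u].round(3),p[v,u])
np.save("p.npy",P)
w,dw=read_camera("wrist");cv2.imwrite("pics/w1.png",w[:,:,::-1])
E
```

```text
[ 0.49251977 -0.34902242  0.04222613] [283.8 390.6] [-7.15422956e-01  6.39097730e-01  1.55079806e+00  4.64189267e-05
  9.51467360e-01 -7.15718066e-01]
278 372 [ 0.488 -0.36   0.109] [86 88 88]
281 376 [ 0.492 -0.361  0.101] [57 57 58]
281 380 [ 0.491 -0.361  0.09 ] [63 64 64]
281 383 [ 0.489 -0.346  0.059] [40 41 42]
281 388 [ 0.489 -0.357  0.062] [34 33 34]
285 376 [ 0.497 -0.361  0.101] [86 88 89]
295 376 [ 0.51  -0.335  0.061] [55 54 54]
281 365 [ 0.492 -0.354  0.118] [36 34 35]
281 360 [ 0.491 -0.345  0.117] [31 30 31]
```

View pics/w1.png

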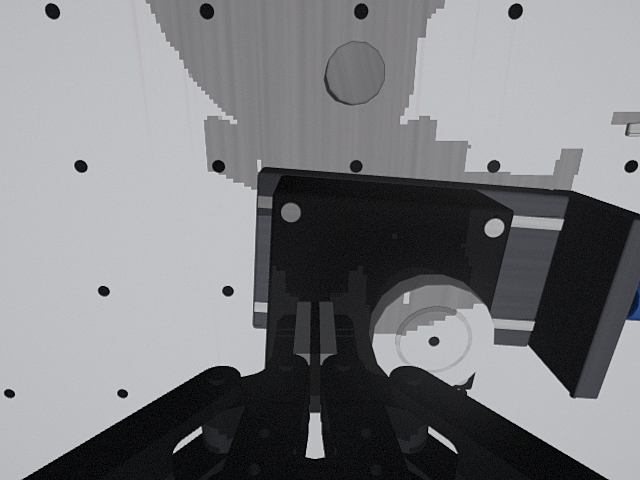

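The wrist view shows the shut fingers at (315,330) over the carriage, with the disc at (433,340) right beside them. Its depth will show where tips and carriage are in the tool frame.

```bash
python3 - <<'E'
from h import *
c=calibration("wrist");K=c["mtx"];T=c["tool_from_camera"];print(np.round(T,3).tolist())
s=read_state();w,d=read_camera("wrist")
def P(u,v):
    D=d[v,u];q=T[:3,:3]@np.array([(u-K[0,2])/K[0,0]*D,(v-K[1,2])/K[1,1]*D,D])+T[:3,3]
    return q.round(3),(s["orientation"]@q+s["eef_pos"]).round(3)
for uv in [(100,100),(355,75),(390,200),(290,245),(433,342),(350,260),(300,310),(330,310),(303,340),(326,340),(315,380),(580,350),(262,230),(290,335),(345,335)]:
    print(uv,*P(*uv))
tip=T[:3,:3].T@(-T[:3,3]);print("TCP px",(K@tip/tip[2])[:2])
print({k:np.round(v,3) for k,v in s.items()})
E
```

```text
[[0.002, -0.947, -0.32, 0.082], [1.0, 0.001, 0.0, 0.001], [0.0, -0.32, 0.947, -0.182], [0.0, 0.0, 0.0, 1.0]]
(100, 100) [ 0.082 -0.11   0.041] [ 0.382 -0.267  0.001]
(355, 75) [0.092 0.018 0.002] [ 0.51  -0.257  0.04 ]
(390, 200) [ 0.044  0.031 -0.021] [ 0.524 -0.305  0.063]
(290, 245) [ 0.025 -0.009 -0.02 ] [ 0.483 -0.324  0.062]
(433, 342) [-0.002  0.045 -0.052] [ 0.537 -0.351  0.094]
(350, 260) [ 0.018  0.016 -0.02 ] [ 0.508 -0.331  0.062]
(300, 310) [ 0.01  -0.004 -0.05 ] [ 0.488 -0.339  0.092]
(330, 310) [ 0.01   0.007 -0.05 ] [ 0.499 -0.339  0.093]
(303, 340) [ 0.011 -0.003 -0.07 ] [ 0.489 -0.338  0.113]
(326, 340) [ 0.01   0.005 -0.07 ] [ 0.497 -0.339  0.112]
(315, 380) [ 0.001  0.001 -0.077] [ 0.493 -0.348  0.119]
(580, 350) [-0.03   0.128 -0.015] [ 0.62  -0.379  0.057]
(262, 230) [ 0.018 -0.027  0.022] [ 0.466 -0.331  0.02 ]
(290, 335) [ 0.006 -0.007 -0.061] [ 0.485 -0.343  0.103]
(345, 335) [ 0.007  0.011 -0.061] [ 0.503 -0.342  0.103]
TCP px [312.5512089  278.81288327]
{'t': np.float64(3.125), 'joint_positions': array([-0.716,  0.639,  1.551, -0.   ,  0.951, -0.716]), 'joint_vel': array([-0.004, -0.005,  0.009, -0.001, -0.002, -0.003]), 'tau': array([ 4.0300e-01, -9.0117e+01, -2.8200e+01,  3.8000e-02,  8.0000e-03,
        7.4000e-02]), 'eef_pos': array([ 0.492, -0.349,  0.042]), 'orientation': array([[-0.,  1., -0.],
       [ 1.,  0.,  0.],
       [ 0., -0., -1.]]), 'wrist_force': array([-0.317,  0.607, -0.026]), 'ft_torque': array([-0.002, -0.081,  0.017]), 'gripper_force': np.float64(0.0), 'gripper_width': np.float64(0.002)}
```

```bash
python3 - <<'E'
from h import *
for n in("side","scene"):
    z=np.load(n+"0.npz");P=pts(n,z["d"]);m=(abs(P[...,0]-.625)<.075)&(abs(P[...,1])<.03)&(P[...,2]>.12)&(P[...,2]<.5)&(z["d"]>0)
    q=P[m];print(n,len(q),[(round(a,2),int((abs(q[:,2]-a)<.005).sum()),q[abs(q[:,2]-a)<.005][:,0].round(3)[[0,-1]] if (abs(q[:,2]-a)<.005).any() else '') for a in np.arange(.14,.34,.01)],np.percentile(q[:,2],.5))
c=calibration("wrist");K=c["mtx"];T=c["tool_from_camera"]
w,d=read_camera("wrist")
v,u=np.mgrid[0:480,0:640];Q=np.stack([(u-K[0,2])/K[0,0]*d,(v-K[1,2])/K[1,1]*d,d],-1)@T[:3,:3].T+T[:3,3]
m=(abs(Q[...,0])<.03)&(abs(Q[...,1])<.03)&(d>0)&(Q[...,2]<-.03)
print("wrist finger: max tool z",np.percentile(Q[m][:,2],[90,99,99.9,100]))
for r in range(265,312,5): print(r,Q[r,[285,300,315,330,345],2].round(3))
E
```

```text
side 3848 [(np.float64(0.14), 0, ''), (np.float64(0.15), 0, ''), (np.float64(0.16), 0, ''), (np.float64(0.17), 0, ''), (np.float64(0.18), 0, ''), (np.float64(0.19), 0, ''), (np.float64(0.2), 0, ''), (np.float64(0.21), 0, ''), (np.float64(0.22), 0, ''), (np.float64(0.23), 0, ''), (np.float64(0.24), 5, array([0.667, 0.674])), (np.float64(0.25), 57, array([0.667, 0.673])), (np.float64(0.26), 85, array([0.568, 0.672])), (np.float64(0.27), 87, array([0.667, 0.673])), (np.float64(0.28), 70, array([0.668, 0.672])), (np.float64(0.29), 189, array([0.573, 0.676])), (np.float64(0.3), 243, array([0.58 , 0.691])), (np.float64(0.31), 359, array([0.589, 0.664])), (np.float64(0.32), 269, array([0.554, 0.658])), (np.float64(0.33), 388, array([0.556, 0.646]))] 0.24871666360200184
scene 4208 [(np.float64(0.14), 0, ''), (np.float64(0.15), 0, ''), (np.float64(0.16), 0, ''), (np.float64(0.17), 0, ''), (np.float64(0.18), 0, ''), (np.float64(0.19), 0, ''), (np.float64(0.2), 0, ''), (np.float64(0.21), 0, ''), (np.float64(0.22), 0, ''), (np.float64(0.23), 0, ''), (np.float64(0.24), 3, array([0.583, 0.674])), 
[... 223 characters left out ...]
555, 0.68 ])), (np.float64(0.3), 289, array([0.565, 0.693])), (np.float64(0.31), 351, array([0.567, 0.7  ])), (np.float64(0.32), 289, array([0.566, 0.693])), (np.float64(0.33), 342, array([0.57 , 0.696]))] 0.24836705674707826
wrist finger: max tool z [-0.06180814 -0.04608557 -0.04213457 -0.04024993]
265 [-0.022 -0.02  -0.02  -0.02  -0.021]
270 [-0.02  -0.021 -0.021 -0.021 -0.02 ]
275 [-0.02  -0.021 -0.021 -0.021 -0.021]
280 [-0.02 -0.02 -0.02 -0.02 -0.02]
285 [-0.02  -0.02  -0.021 -0.02  -0.021]
290 [-0.02 -0.02 -0.02 -0.02 -0.02]
295 [-0.021 -0.02  -0.021 -0.02  -0.02 ]
300 [-0.02  -0.02  -0.018 -0.021 -0.019]
305 [-0.021 -0.047 -0.046 -0.046 -0.02 ]
310 [-0.021 -0.051 -0.051 -0.05  -0.02 ]
```

The tool reports the TCP about 43 mm beyond the real shut fingertips, and the side, scene and wrist cameras all agree on that. So the fingers passed over the carriage at about z 0.085 without touching it. From here I use tip = reported z + 43 mm. I'll back off and turn the gripper so its wide side lies across the slide and stays clear of the chuck. Then I lower and push.

>>> carry_out([
  [-20,1,0,0,0,0,-1],
  [-20,1,0,0,0,0,-1],
  [-20,1,0,0,0,0,-1],
  [0,0,0,0,0,0.18,-1],
  [0,0,0,0,0,0.18,-1],
  [0,0,0,0,0,0.18,-1],
  [0,0,0,0,0,0.18,-1],
  [0,0,0,0,0,0.18,-1],
])

```text
t: 4.22
eef_pos: [0.4317, -0.346, 0.0423]
orientation: [[-0.787, 0.617, -0.0], [0.617, 0.787, 0.0], [0.0, -0.0, -1.0]]
wrist_force: [0.2, 0.1, 0.9]
gripper_width: 0.0
gripper_force: 0.0
```

>>> carry_out([
  [0,0,0,0,0,0.18,-1],
  [0,0,0,0,0,0.18,-1],
  [0,0,0,0,0,0.18,-1],
  [0,0,0,0,0,0.05,-1],
  [0,0,-20,0,0,0,-1],
  [0,0,-20,0,0,0,-1],
  [0,0,0,0,0,0,-1],
])

```text
t: 5.1
eef_pos: [0.4311, -0.3453, 0.0014]
orientation: [[-0.997, 0.081, -0.002], [0.081, 0.997, 0.002], [0.002, 0.002, -1.0]]
wrist_force: [0.3, -0.5, 0.6]
gripper_width: -0.001
gripper_force: 0.0
```

>>> carry_out([
  [8,0,0,0,0,0,-1],
  [8,-1,0,0,0,0,-1],
  [8,-1,0,0,0,0,-1],
  [7,0,0,0,0,0,-1],
  [7,-1,0,0,0,0,-1],
  [7,0,0,0,0,0,-1],
])

```text
t: 5.85
eef_pos: [0.4773, -0.3491, 0.0022]
orientation: [[-0.997, 0.081, -0.0], [0.081, 0.997, -0.0], [0.0, -0.0, -1.0]]
wrist_force: [-2.4, -1.7, 0.4]
gripper_width: 0.004
gripper_force: 1.2
```

```bash
python3 -c "from h import *;small('a2')"
```

```text
small 693 ((527.344970703125, -362.7098083496094), (99.84996795654297, 45.82756423950195), 20.570905685424805) [ 524. -357.]
[ 0.47830928 -0.34926403  0.00233004] [-0.22437131  0.29288237  1.13323699]
```

View pics/a2.png

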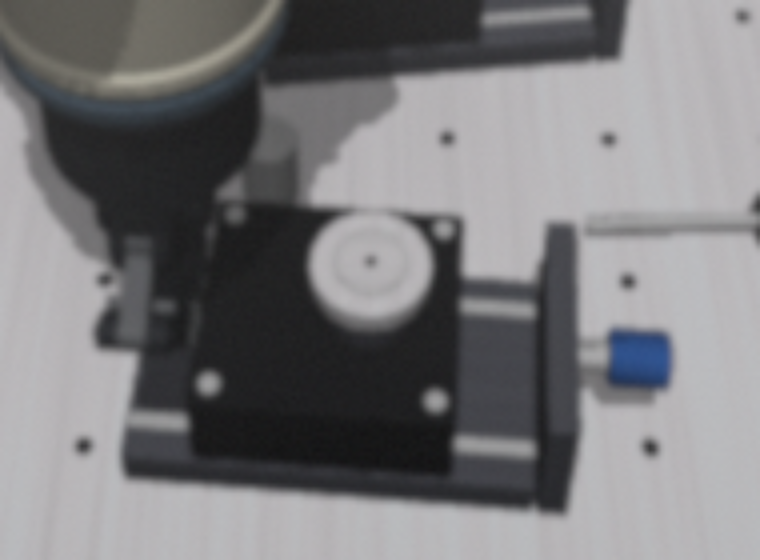

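The carriage is now being pushed: the disc has moved from crop (328,258) to (370,262), about 15 mm, and the gripper is clear of it. About 34 mm remain.

>>> carry_out([
  [6,0,0,0,0,0,-1],
  [6,-1,0,0,0,0,-1],
  [6,0,0,0,0,0,-1],
  [6,-1,0,0,0,0,-1],
  [3,0,0,0,0,0,-1],
  [2,0,0,0,0,0,-1],
])

```text
t: 6.65
eef_pos: [0.5062, -0.3512, 0.0023]
orientation: [[-0.997, 0.081, 0.0], [0.081, 0.997, -0.0], [-0.0, -0.0, -1.0]]
wrist_force: [-2.6, -1.6, -0.9]
gripper_width: 0.0
gripper_force: 1.0
```

>>> carry_out([
  [2,0,0,0,0,0,-1],
  [1,0,0,0,0,0,-1],
])

```text
t: 6.9
eef_pos: [0.5089, -0.351, 0.0023]
orientation: [[-0.997, 0.081, -0.0], [0.081, 0.997, -0.0], [0.0, -0.0, -1.0]]
wrist_force: [-8.6, -3.2, 3.1]
gripper_width: -0.002
gripper_force: 4.1
```

Force is rising, so it has reached the stop. I press slightly more, hold, then back off and raise.

>>> carry_out([
  [1,0,0,0,0,0,-1],
  [0,0,0,0,0,0,-1],
  [0,0,0,0,0,0,-1],
])

```text
t: 7.28
eef_pos: [0.5089, -0.351, 0.0023]
orientation: [[-0.997, 0.081, -0.002], [0.081, 0.997, 0.0], [0.002, 0.0, -1.0]]
wrist_force: [-10.2, -3.2, 4.2]
gripper_width: 0.005
gripper_force: 4.9
```

>>> carry_out([
  [-10,1,0,0,0,0,-1],
  [-30,2,0,0,0,0,-1],
  [0,0,40,0,0,0,-1],
  [0,0,40,0,0,0,-1],
  [0,0,40,0,0,0,-1],
  [-40,0,0,0,0,0,-1],
  [0,0,0,0,0,0,-1],
])

```text
t: 8.15
eef_pos: [0.428, -0.3475, 0.1228]
orientation: [[-0.997, 0.082, -0.0], [0.082, 0.997, 0.0], [0.0, 0.0, -1.0]]
wrist_force: [-0.3, 0.9, -0.0]
gripper_width: 0.003
gripper_force: 0.0
```

```bash
python3 - <<'E'
from h import *
p,d=read_camera("side");P=pts("side",d);Z=P[...,2];X=P[...,0];Y=P[...,1]
rect("small",(Y<-.3)&(Y>-.42)&(abs(Z-.091)<.003)&(X>.53)&(X<.63)&(d>0),P)
rect("carr+plate",(Y<-.29)&(Y>-.42)&(abs(Z-.061)<.003)&(X>.46)&(X<.65)&(d>0),P)
print(read_state()["eef_pos"])
cv2.imwrite("pics/a3.png",p[:,:,::-1])
E
```

```text
small 662 ((584.5245971679688, -355.8896789550781), (44.99726867675781, 45.27339553833008), 38.822811126708984) [ 585. -355.]
carr+plate 3025 ((575.96484375, -354.61285400390625), (91.89456176757812, 113.1718978881836), 85.84794616699219) [ 576. -355.]
[ 0.42918943 -0.34790074  0.12263203]
```

View pics/a3.png

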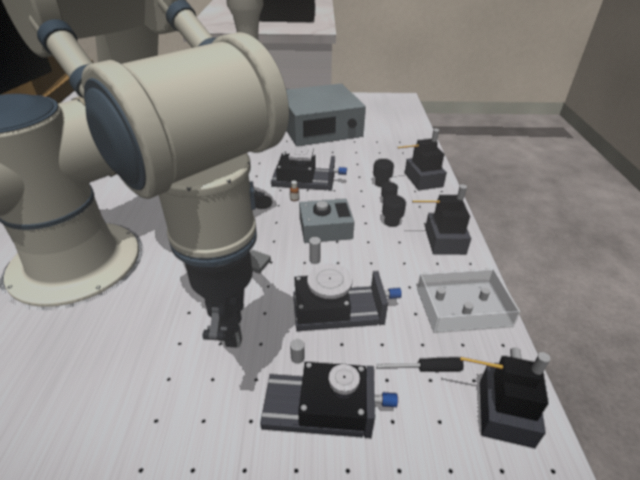

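Home: the carriage is flush against its end plate, and the disc at (344,378) is at (0.585, -0.356). Now I move over it.

>>> carry_out([
  [40,-2,0,0,0,0,-1],
  [40,-2,0,0,0,0,-1],
  [40,-2,0,0,0,0,-1],
  [36,-2,0,0,0,0,-1],
  [0,0,-15,0,0,0,-1],
  [0,0,-14,0,0,0,-1],
  [0,0,0,0,0,0,-1],
  [0,0,0,0,0,0,-1],
])

```text
t: 9.2
eef_pos: [0.5856, -0.3562, 0.0936]
orientation: [[-0.997, 0.081, 0.0], [0.081, 0.997, -0.0], [-0.0, -0.0, -1.0]]
wrist_force: [0.6, -0.5, 0.5]
gripper_width: 0.001
gripper_force: 0.0
```

```bash
python3 - <<'E'
from h import *
s=read_state();p,d=read_camera("side");P=pts("side",d);Z=P[...,2];X=P[...,0];Y=P[...,1]
print(s["eef_pos"])
m=(abs(X-.585)<.018)&(abs(Y+.356)<.03)&(Z>.11)&(Z<.17);q=P[m];print(len(q),q.min(0),np.percentile(q,1,0),q.max(0))
cv2.imwrite("pics/a4.png",cv2.resize(p[310:450,230:420],None,fx=4,fy=4)[:,:,::-1])
E
```

```text
[ 0.58563562 -0.35618386  0.09356505]
58 [ 0.57501169 -0.37157428  0.13118891] [ 0.57509225 -0.37148701  0.13273869] [ 0.59502399 -0.36187087  0.15062066]
```

View pics/a4.png

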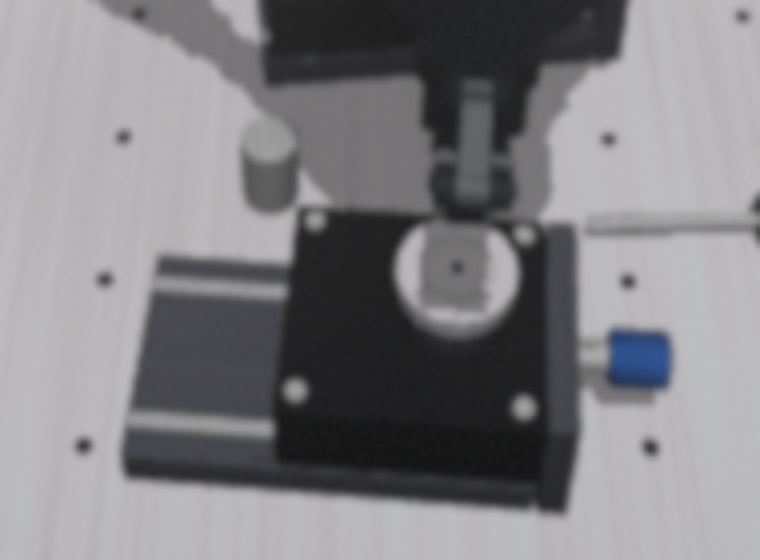

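The tips (crop (472,205)) are centred over the disc at z about 0.135. I hold here briefly, then go down to 2 cm above the disc and hold over 2 s.

>>> carry_out([
  [0,0,0,0,0,0,-1],
  [0,0,0,0,0,0,-1],
  [0,0,0,0,0,0,-1],
  [0,0,0,0,0,0,-1],
  [0,0,0,0,0,0,-1],
  [0,0,0,0,0,0,-1],
  [0,0,0,0,0,0,-1],
  [0,0,0,0,0,0,-1],
])

```text
t: 10.25
eef_pos: [0.586, -0.356, 0.0933]
orientation: [[-0.997, 0.081, 0.0], [0.081, 0.997, -0.0], [-0.0, -0.0, -1.0]]
wrist_force: [-0.0, 1.5, 0.9]
gripper_width: 0.008
gripper_force: 0.0
```

>>> carry_out([
  [0,0,0,0,0,0,-1],
  [0,0,0,0,0,0,-1],
  [0,0,-8,0,0,0,-1],
  [0,0,-8,0,0,0,-1],
  [0,0,-6,0,0,0,-1],
  [0,0,0,0,0,0,-1],
  [0,0,0,0,0,0,-1],
  [0,0,0,0,0,0,-1],
])

```text
t: 11.25
eef_pos: [0.5862, -0.3561, 0.0715]
orientation: [[-0.997, 0.081, 0.0], [0.081, 0.997, -0.0], [-0.0, -0.0, -1.0]]
wrist_force: [-0.3, 0.2, 0.7]
gripper_width: 0.002
gripper_force: 0.0
```

>>> carry_out([
  [0,0,0,0,0,0,-1],
  [0,0,0,0,0,0,-1],
  [0,0,0,0,0,0,-1],
  [0,0,0,0,0,0,-1],
  [0,0,0,0,0,0,-1],
  [0,0,0,0,0,0,-1],
  [0,0,0,0,0,0,-1],
  [0,0,0,0,0,0,-1],
])

```text
t: 12.25
eef_pos: [0.586, -0.356, 0.0713]
orientation: [[-0.997, 0.081, -0.0], [0.081, 0.997, -0.0], [0.0, -0.0, -1.0]]
wrist_force: [0.2, 0.0, 0.8]
gripper_width: -0.002
gripper_force: 0.0
```

>>> carry_out([
  [0,0,0,0,0,0,-1],
  [0,0,0,0,0,0,-1],
  [0,0,0,0,0,0,-1],
  [0,0,0,0,0,0,-1],
  [0,0,0,0,0,0,-1],
  [0,0,0,0,0,0,-1],
  [0,0,0,0,0,0,-1],
  [0,0,0,0,0,0,-1],
])

```text
t: 13.25
eef_pos: [0.586, -0.356, 0.0713]
orientation: [[-0.997, 0.081, -0.0], [0.081, 0.997, -0.0], [0.0, -0.0, -1.0]]
wrist_force: [0.9, -0.3, -0.2]
gripper_width: 0.001
gripper_force: 0.0
```

```bash
python3 - <<'E'
from h import *
z=np.load("side0.npz");P=pts("side",z["d"]);p=z["p"]
Z,X,Y=P[...,2],P[...,0],P[...,1]
def circ(n,p,P,d):
    Z,X,Y=P[...,2],P[...,0],P[...,1]
    B=(X>.51)&(X<.6)&(Y>.05)&(Y<.15)&(d>0)
    for lo,hi in((.060,.066),(.066,.072),(.072,.079),(.079,.09)):
        q=P[B&(Z>lo)&(Z<hi)]
        if len(q)>4: print(n,lo,len(q),q.min(0).round(3),q.max(0).round(3),np.median(q,0).round(3))
for n in("side","scene"):
    p,d=read_camera(n);circ(n,p,pts(n,d),d);np.savez(n+"1.npz",p=p,d=d)
print(read_state()["eef_pos"])
cv2.imwrite("pics/b.png",cv2.resize(p[230:330,290:400],None,fx=5,fy=5)[:,:,::-1])
E
```

```text
scene 0.06 88 [0.533 0.101 0.06 ] [0.579 0.144 0.066] [0.565 0.132 0.064]
scene 0.066 103 [0.536 0.101 0.066] [0.578 0.143 0.072] [0.564 0.13  0.067]
scene 0.072 117 [0.543 0.108 0.072] [0.571 0.137 0.079] [0.556 0.124 0.076]
scene 0.079 5 [0.55  0.12  0.079] [0.568 0.133 0.082] [0.557 0.125 0.08 ]
[ 0.58599022 -0.35598971  0.07125621]
```

View pics/b.png

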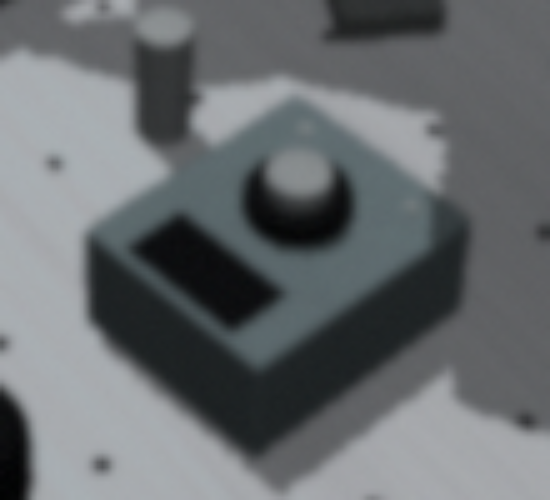

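The picture shows the steel button (crop (300,175)) standing in a dark bezel. Its centre is at (0.557, 0.1225) and its top at z about 0.077. I rise and cross over.

>>> carry_out([
  [0,0,40,0,0,0,-1],
  [0,0,40,0,0,0,-1],
  [-3,48,0,0,0,0,-1],
  [-3,48,0,0,0,0,-1],
  [-3,48,0,0,0,0,-1],
  [-3,48,0,0,0,0,-1],
  [-3,48,0,0,0,0,-1],
  [-3,48,0,0,0,0,-1],
])

```text
t: 14.35
eef_pos: [0.5678, -0.0665, 0.1514]
orientation: [[-0.997, 0.081, 0.0], [0.081, 0.997, -0.0], [-0.0, -0.0, -1.0]]
wrist_force: [1.0, -0.3, -0.2]
gripper_width: 0.002
gripper_force: 0.0
```

>>> carry_out([
  [-3,48,0,0,0,0,-1],
  [-3,48,0,0,0,0,-1],
  [-3,48,0,0,0,0,-1],
  [-2,46,0,0,0,0,-1],
  [0,0,0,0,0,0,-1],
  [0,0,0,0,0,0,-1],
])

```text
t: 15.1
eef_pos: [0.557, 0.1218, 0.1513]
orientation: [[-0.997, 0.08, 0.0], [0.08, 0.997, -0.0], [-0.0, -0.0, -1.0]]
wrist_force: [-0.3, 0.4, -0.6]
gripper_width: -0.002
gripper_force: 0.0
```

>>> carry_out([
  [0,0,-40,0,0,0,-1],
  [0,0,-40,0,0,0,-1],
  [0,0,-25,0,0,0,-1],
  [0,0,0,0,0,0,-1],
])

```text
t: 15.6
eef_pos: [0.556, 0.1207, 0.0449]
orientation: [[-0.997, 0.082, -0.003], [0.082, 0.997, -0.0], [0.003, -0.001, -1.0]]
wrist_force: [-0.2, -0.1, 1.4]
gripper_width: 0.007
gripper_force: 0.0
```

```bash
python3 - <<'E'
from h import *
s=read_state();c=calibration("wrist");K=c["mtx"];T=c["tool_from_camera"];w,d=read_camera("wrist")
v,u=np.mgrid[0:480,0:640];Q=np.stack([(u-K[0,2])/K[0,0]*d,(v-K[1,2])/K[1,1]*d,d],-1)@T[:3,:3].T+T[:3,3]
W=Q@s["orientation"].T+s["eef_pos"]
print(s["eef_pos"])
m=(abs(Q[...,0])<.02)&(abs(Q[...,1])<.03)&(d>0)&(Q[...,2]<-.036);print("tip z",s["eef_pos"][2]-np.percentile(Q[m][:,2],[99,99.9]))
m=(abs(W[...,0]-.557)<.02)&(abs(W[...,1]-.1225)<.02)&(W[...,2]>.072)&(W[...,2]<.081);print(m.sum(),W[m].min(0),W[m].max(0),np.median(W[m],0))
cv2.imwrite("pics/w2.png",w[:,:,::-1])
E
```

```text
[0.55598654 0.12071405 0.04492765]
tip z [0.09343757 0.08944598]
1906 [0.54067314 0.10895618 0.07200424] [0.56038583 0.1365891  0.07965859] [0.54817178 0.12441865 0.07732919]
```

View pics/w2.png

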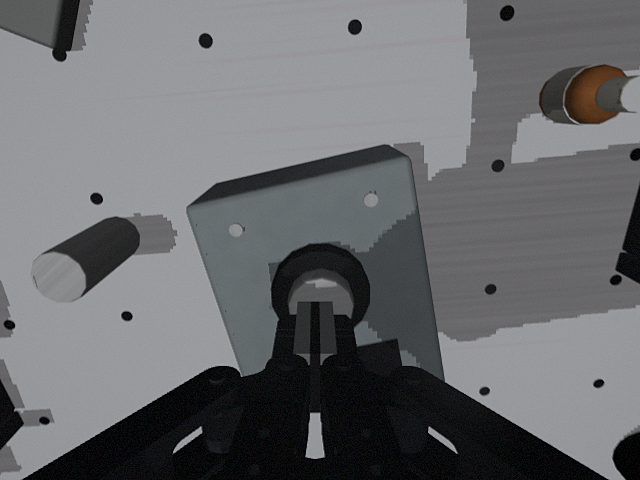

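The fingers are centred on the button (wrist (318,290)), with the tips about 10 mm above it. I press in small steps.

>>> carry_out([
  [0,1,-5,0,0,0,-1],
  [0,0,-4,0,0,0,-1],
  [0,0,-2,0,0,0,-1],
  [0,0,0,0,0,0,-1],
])

```text
t: 16.15
eef_pos: [0.5574, 0.123, 0.0356]
orientation: [[-0.997, 0.081, 0.001], [0.081, 0.997, -0.0], [-0.001, 0.0, -1.0]]
wrist_force: [1.9, -0.5, 3.0]
gripper_width: -0.001
gripper_force: 1.4
```

>>> carry_out([
  [0,0,-2,0,0,0,-1],
  [0,0,-1,0,0,0,-1],
  [0,0,0,0,0,0,-1],
])

```text
t: 16.52
eef_pos: [0.5574, 0.123, 0.0324]
orientation: [[-0.997, 0.081, 0.001], [0.081, 0.997, 0.0], [-0.001, 0.0, -1.0]]
wrist_force: [2.3, -0.8, 3.8]
gripper_width: -0.003
gripper_force: 2.3
```

>>> carry_out([
  [0,0,-2,0,0,0,-1],
  [0,0,0,0,0,0,-1],
])

```text
t: 16.77
eef_pos: [0.5576, 0.1231, 0.0316]
orientation: [[-0.997, 0.081, 0.002], [0.081, 0.997, 0.0], [-0.002, 0.0, -1.0]]
wrist_force: [-3.5, -2.1, 27.0]
gripper_width: 0.0
gripper_force: 13.7
```

The force jumped to 27 N past the spring, so the button is fully down. I release and retreat upward.

>>> carry_out([
  [0,0,0,0,0,0,-1],
  [0,0,10,0,0,0,-1],
  [0,0,30,0,0,0,-1],
  [0,0,40,0,0,0,-1],
  [0,0,40,0,0,0,-1],
  [0,0,0,0,0,0,-1],
  [0,0,0,0,0,0,-1],
  [0,0,0,0,0,0,-1],
])

```text
t: 17.77
eef_pos: [0.5561, 0.1229, 0.149]
orientation: [[-0.997, 0.081, -0.002], [0.081, 0.997, -0.0], [0.002, -0.0, -1.0]]
wrist_force: [-0.6, 0.9, 0.3]
gripper_width: 0.001
gripper_force: 0.0
```

```bash
python3 - <<'E'
from h import *
p,d=read_camera("side");P=pts("side",d);Z=P[...,2];X=P[...,0];Y=P[...,1]
rect("small",(Y<-.3)&(Y>-.42)&(abs(Z-.091)<.003)&(X>.53)&(X<.63)&(d>0),P)
B=(X>.545)&(X<.57)&(Y>.11)&(Y<.135)&(d>0);print("btn z",np.percentile(Z[B],[90,95]) if B.sum() else None)
z=np.load("side0.npz");df=(np.abs(p.astype(int)-z["p"]).max(-1)>60)
print(read_state()["eef_pos"],read_state()["wrist_force"])
m=d>0;P0=pts("side",z["d"])
for n,x,y in(("pedestal",.51,-.257),("post",.539,.005),("chip",.407,-.009),("large",.566,-.149)):
    f=lambda P:np.median(P[(abs(P[...,0]-x)<.035)&(abs(P[...,1]-y)<.035)&(P[...,2]>.011)&(P[...,2]<.095)],0).round(3);print(n,f(P0),f(P))
E
```

```text
small 661 ((584.3233642578125, -355.5589599609375), (44.89585494995117, 44.94999694824219), 6.833378791809082) [ 584. -355.]
btn z [0.21967792 0.25655127]
[0.55620515 0.1229271  0.14911425] [ 0.36017664 -0.62281424 -0.66588442]
pedestal [ 0.51  -0.263  0.037] [ 0.51  -0.263  0.037]
post [ 0.539 -0.002  0.043] [ 0.539 -0.003  0.044]
chip [ 0.407 -0.009  0.014] [ 0.407 -0.009  0.015]
large [ 0.566 -0.161  0.09 ] [ 0.566 -0.161  0.09 ]
```

The carriage is still home, the neighbouring things I checked haven't moved, and the arm is clear.

```bash
python3 -c "from workcell import finish_job;print(finish_job())"
```

```text
the job is handed in; nothing more can be done
None
```

I handed the job in: carriage home, fingertips held about 2 cm above the small chuck for about 2 s, button pressed to its stop and released (27 N; not seen springing back), and the real shut fingertips sat about 43 mm short of the stated TCP, which I corrected for.

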